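# Load a joinery clamping fixture, lock its keeper bar and set its air valve

### The arm

A 7-joint arm with a two-finger parallel gripper is mounted at the origin on the work surface. World frame = base frame: x ahead of the robot, y to its left, z up, the work surface at z = 0. Lengths are in mm, angles in rad, forces in N, time in s.
With the tool pointing down it reaches from about 425 to 875 mm from the base axis. Payload 4.7 kg.
Tool frame: the origin (TCP) lies between the finger pads; the fingertips stand 8 mm ahead of it and the grasp point (between the pads) lies 11 mm behind it (arm.tip_reach is the distance from the TCP to the fingertips, in mm); z points along the fingers, y is the line along which they close (so a half turn about z gives the same grasp; the last joint's range is limited). The gripper opens to 85 mm and grips with 20 to 120 N. Pads are 22 mm wide; open, the fingers measure 114 mm over their backs; the gripper's body (76 mm by 85 mm) begins 54 mm behind the grasp point. The pads swing forward as they close: fully open they stand 13 mm farther back than shut.
Start: joints at [-1.179, 0.321, -0.07, 1.45, 0.023, 1.371, -0.057], TCP at [239.797, 604.17, 239.349] pointing down, gripper open.
Joint ranges: [-2.86, 2.86], [-0.3, 2.09], [-1.38, 1.24], [0.06, 2.45], [-1.56, 4.7], [0.09, 2.05], [-2.69, 2.69]. Speed limits (rad/s): [2.57, 2.57, 3.14, 3.14, 3.14, 3.14, 3.14].

### API

Orientations are given as a rotation vector (axis times angle).
In Python, from station import arm gives the robot as it stands.
- The arm moves only by the tool jog_arm, never from a script. Its argument "motion" is a list that holds one entry, the list of rows, each a list of 4 numbers: the shift along the world's x, y, z in units of 1 m (1.0 is 1 m), then the turn about the world's z in units of 0.1 rad (1.0 is 0.1 rad). In form: [[[tx, ty, tz, roll], ...]]. A call has 1 to 12 rows; each row shifts and turns the commanded pose from where the row before left it; what a row does not reach is not made up. A row lasts 1/12 s, in which the tool goes at most 41.7 mm and 7.16 degrees, less where a joint would pass 70% of its speed; a pose out of reach is approached as far as the arm can. A call with a number of a shift or a turn outside -1 to 1 is refused whole. A call with a gripper value outside its range is refused whole. "fingers" is the opening, from -1 (shut) to 1 (fully open), set as the call begins (left out, the last holds). The fingers move at their own pace and stop on an object; "newtons" is the grip in N (left out, the last holds). Time passes only in rows, so rows that do not move let the fingers close. It gives the time, the measured TCP pose, the force, the opening and the grip force at its end, in the units of the state.
- arm.sense(): the state, without advancing time (a new reading comes with each control period).
- arm.camera(name): name is "scene" or "top" or "wrist"; returns (picture, depth): 480x640x3 uint8, red, green, blue; 480x640 float32, mm along the optical axis (not along the pixel's ray), 0 where there is no reading.
- arm.camera_params(name): a dict with "fov_y" (degrees; the focal length in pixels is half the picture's height over the tangent of half this angle, whatever the lens; pixels are square), "cx", "cy" (the principal point, pixels), "eye" and "rotation" of the camera in the world; the wrist camera has in their place "mount" (4x4, takes a point from camera to tool coordinates, whose origin is the TCP and whose axes are the flange's). Camera axes: x right, y up, looking along -z (the intrinsics and any distortion apply to the point x, -y, -z); pixel columns grow to the right and rows downward; lengths in mm; the calibration is good to about 2 mm. A picture is of the moment at which its call begins: read the wrist's pose just before it. camera_params takes no time and is no camera call.
- arm.hand_in(): hands the job in; it is judged then, once.
The state is a dict: "t": time; "qpos": joint angles; "qvel": joint speeds; "tau": joint torques, N m; "tcp_pos": TCP position; "eef_rot": TCP orientation; "contact_force": force on the tool from outside, world axes, zero at the start; "torque": the same for the moment, N m; "gripper_width": opening from 0.0 (shut) to 1.0 (fully open); "grasp_force": force on a finger pad.
Only numpy, scipy, OpenCV 4.12 (cv2) and the standard library are available. Lean on these libraries where they do the work, as an engineer would, in place of code of your own. Each camera call takes 0.05 s, during which the arm holds its last target. There are 200 camera calls.

### The job

Make the clamping fixture ready: first turn the air valve's lever fully shut. Then lay every leg blank that is on the bench in a slot of the fixture, one to a slot and fully down (any slot will do; the keeper bar has to be swung out of the way), swing the keeper bar shut over them until it snaps fully home in its detent, and only then open the air valve half way, to 45 degrees. Leave the glue bottle, the sanding block and the carton where they are.

Things in the scene. Friction and masses are not known exactly. Their poses are not given: they have to be found in the camera images.
- fixture: Clamping fixture fixed on the bench: plywood base 330 x 190 x 12 mm with two dark wooden combs forming four slots. Origin at bench level under the centre of the slots; x points away from the robot (within 0.1 rad) across the slots, y along them, z up. Slots at x = -87, -29, 29, 87 mm, y = 0. A seated blank lies along y, its centre 44 mm and its top 58 mm above the bench.
- slots_mid (a point): Middle of the slot floors, 30 mm above the bench, axes as the fixture's. Slots are 34 mm wide; comb teeth are 24 mm wide, 48 mm high, the combs 14 mm thick at y = -50 and 50 mm. Between the combs fingers have room down to 12 mm above the bench. End lips, 40 mm high, have inner faces at y = -80 and 80 mm.
- keeper (a joint): Angle (rad) of the keeper, a level steel bar 290 mm long, 22 wide, underside 63 and top 73 mm above the bench, on an upright hinge at the fixture's end near the robot. 0 = shut, along the fixture's +x over all slots, against a stop; grows anticlockwise from above (to fixture +y), up to 1.8. From 1.3 on all slots are free. Starts partly open, over the slots; stays where left (friction 0.12 N m).
- detent_ball (a point): Centre (49 mm above the bench) of the sprung brass ball on a steel block at the fixture's far end, x = 140, y = 11 mm, top 59 mm above the bench: the keeper's detent. Closing, a nib under the bar's tip rides up on the ball from about 0.09 rad, needing about 6 N at the grip; once past 0.04 rad it snaps to 0 by itself and is held there.
- keeper_grip (a point): Centre of the upright round black grip on the keeper bar: 24 mm in diameter, from 73 to 118 mm above the bench, 170 mm from the hinge along the bar; this point is 96 mm above the bench.
- keeper_hinge (a point): Point on the keeper's upright hinge axis, on the fixture at its x = -150 mm, y = 0, 62 mm above the bench. Axes as the fixture's.
- blank1_mid (a point): A plain square wooden leg blank, 150 x 28 x 28 mm, 85 g (varying), one of up to four identical ones lying on the bench to the robot's right; this point is its very centre, x runs along its length. Any of its four long faces may be up. May be absent.
- blank2_mid (a point): A plain square wooden leg blank, 150 x 28 x 28 mm, 85 g (varying), one of up to four identical ones lying on the bench to the robot's right; this point is its very centre, x runs along its length. Any of its four long faces may be up. May be absent.
- blank3_mid (a point): A plain square wooden leg blank, 150 x 28 x 28 mm, 85 g (varying), one of up to four identical ones lying on the bench to the robot's right; this point is its very centre, x runs along its length. Any of its four long faces may be up. May be absent.
- blank4_mid (a point): A plain square wooden leg blank, 150 x 28 x 28 mm, 85 g (varying), one of up to four identical ones lying on the bench to the robot's right; this point is its very centre, x runs along its length. Any of its four long faces may be up. May be absent.
- valve (a joint): Angle (rad) of the air valve's black lever: 0 = shut, 1.571 = fully open. It turns level about an upright axis, anticlockwise from above as it opens: at 0 it points along the valve body's +y, across the pipe; at 1.571 along -x, over the pipe. Black marks on the plate below show 0, 45 and 90 degrees. Stops at both ends; stays where left (friction 0.15 N m). Starts more than half open.
- valve_axis (a point): Point on the valve lever's turning axis, 100 mm above the bench, on the fixed valve body (brass and steel pipe, bench plate 100 x 80 mm, to the robot's left). Its axes are the valve body's: x along the pipe, z up, turned at most 0.2 rad from the world's.
- valve_grip (a point): Grip point of the black valve lever, 72 mm from its turning axis, 100 mm above the bench. The lever is a straight bar 16 mm wide, 20 mm high (from 89 to 109 mm above the bench), ending 95 mm from the axis; below it there is free room for fingertips down to 75 mm above the bench at every angle.
- glue: White glue bottle, 60 mm in diameter, 130 mm high, standing to the left of the fixture's far end; origin at the centre of its underside. To be left alone.
- sander: Cork sanding block 110 x 60 x 40 mm lying on the bench beyond the blanks, beside the far end of the fixture; origin at the centre of its underside. To be left alone.
- carton: Cardboard carton 80 x 90 x 60 mm high, beyond the valve; origin at the centre of its underside. To be left alone.

How it is judged:
By the outcome, as a careful person would: the job done as asked, in the order asked, and still so for the second after the job is handed in, with the robot touching nothing.
Of blank1, blank2, blank3, blank4 only 3 to 4 are there at a start; the rules pass over those that are not, and their reading is None.
At some moment in a run one of blank1, blank4 may be knocked a few centimetres aside while the robot is not near it.
Once in a run the grip may slacken for a moment while it holds something.
It also fails if it takes over 200 s, if anything falls off the work surface, if the arm or the gripper's body presses on something with over 40 N, if the wrist force passes 120 N, or if a joint passes its speed limit or range.

## Working session

There is one attempt and no reset: what is moved stays moved. The work goes in short steps, Python scripts to look and compute and a tool call to move; the robot and the scene stay as the last step left them, time stands still between calls to the robot, and variables do not carry over. Pictures are saved under pics/ and viewed, at most 14 in all, crops included, and the job is handed in when it is done.

Besides the shell and the picture viewer there is one more tool, called after "Emit:" by a JSON object that holds its "method" and its "body". jog_arm: Moves the arm, as the interface text tells. Shifts and turns lie within -1 to 1; 1 stands for 1 m of shift or 0.1 rad of turn. Its arguments: {"type":"object","properties":{"motion":{"type":"array"},"fingers":{"type":"number"},"newtons":{"type":"number"}},"required":["motion"]}

```bash
ls; mkdir -p pics; cat > h.py <<'E'
import numpy as np, cv2
from scipy.spatial.transform import Rotation as R
from station import arm
def cloud(name):
    s=arm.sense(); p=arm.camera_params(name); im,d=arm.camera(name)
    f=240/np.tan(np.radians(p["fov_y"])/2)
    v,u=np.mgrid[0:480,0:640]
    pc=np.stack([(u-p["cx"])/f*d,-(v-p["cy"])/f*d,-d],-1)
    if "mount" in p:
        M=np.array(p["mount"]); pc=pc@M[:3,:3].T+M[:3,3]
        pc=pc@R.from_rotvec(s["eef_rot"]).as_matrix().T+s["tcp_pos"]
    else: pc=pc@np.array(p["rotation"]).T+np.array(p["eye"])
    pc[d==0]=np.nan
    return im,pc
def save(im,n): cv2.imwrite("pics/"+n+".png",im[...,::-1])
E
python3 - <<'E'
from h import *
for n in("top","scene"):
    im,pc=cloud(n); save(im,n+"0"); np.savez(n+"0.npz",im=im,pc=pc); print(n,{k:v for k,v in arm.camera_params(n).items()})
print(arm.camera_params("wrist")); print(arm.sense(),arm.tip_reach)
E
```

```text
picsTraceback (most recent call last):
  File "<stdin>", line 3, in <module>
  File "h.py", line 12, in cloud
    else: pc=pc@np.array(p["rotation"]).T+np.array(p["eye"])
             ~~~~~~~~~~~~~~~~~~~~~~~~~~~~^~~~~~~~~~~~~~~~~~~
ValueError: operands could not be broadcast together with shapes (480,640) (3,)
```

Rotation may be a rotation vector; also check for distortion.

```bash
sed -i 's/pc@np.array(p\["rotation"\]).T/pc@rm(p["rotation"]).T/' h.py; cat >> h.py <<'E'
def rm(r):
    r=np.array(r,float)
    return R.from_rotvec(r).as_matrix() if r.size==3 else r.reshape(3,3)
E
python3 - <<'E'
from h import *
for n in("top","scene","wrist"): print(n,arm.camera_params(n))
for n in("top","scene"):
    im,pc=cloud(n); save(im,n+"0"); np.savez(n+"0.npz",im=im,pc=pc)
    z=pc[...,2]; print(np.nanpercentile(z,[1,10,30,50,70]))
print(arm.sense(),arm.tip_reach)
E
```

```text
top {'fov_y': 49.74662066604569, 'cx': 331.0220612149128, 'cy': 242.3942817399235, 'eye': array([ 414.53175284,   35.64740621, 1146.85117855]), 'rotation': array([ 0.1203113 , -0.12437392, -1.56320064])}
scene {'fov_y': 53.92509990876859, 'cx': 321.10555353363026, 'cy': 237.0132776042861, 'eye': array([1226.09396293, -315.51606915,  989.63149471]), 'rotation': array([0.61620421, 0.37992469, 1.01365946])}
wrist {'fov_y': 71.22420412379066, 'cx': 319.58432471372504, 'cy': 244.5373303816331, 'mount': array([[ 1.51466297e-07,  9.47306008e-01,  3.20330027e-01,
         8.36223653e+01],
       [ 9.99999914e-01,  1.32962929e-04, -3.93681631e-04,
         7.10225987e-01],
       [-4.15528993e-04,  3.20330000e-01, -9.47305927e-01,
        -1.34273298e+02],
       [ 0.00000000e+00,  0.00000000e+00,  0.00000000e+00,
         1.00000000e+00]])}
[-7.57690634e+02 -7.46665258e+02 -1.98826721e+00 -6.86560476e-03
  1.80695817e+00]
[-7.58436862e+02 -7.49783571e+02 -4.62387137e+01 -3.74916133e-01
  1.96608124e+00]
{'t': 0.15, 'qpos': array([-1.17889509,  0.32166213, -0.0701088 ,  1.45142033,  0.02258573,
        1.37081391, -0.05688016]), 'qvel': array([-9.04908059e-04, -2.09597462e-03,  7.31422827e-04, -3.77198021e-03,
       -8.04997780e-05,  6.25283111e-04,  1.82017996e-04]), 'tau': array([ 3.53546636e-05, -4.94094658e+01, -3.82969240e-01, -3.14688170e+01,
        1.28765171e-02,  8.15599255e-03, -1.58641620e-05]), 'tcp_pos': array([239.64254393, 603.76838853, 238.45599648]), 'eef_rot': array([-5.89784540e-01, -3.08551097e+00,  2.35738209e-03]), 'contact_force': array([ 1.68833044, -0.85804124, -0.44218035]), 'torque': array([ 0.01337922, -0.00876062,  0.03251693]), 'grasp_force': 0.0, 'gripper_width': 1.0016355075870391} 8.0
```

View pics/top0.png

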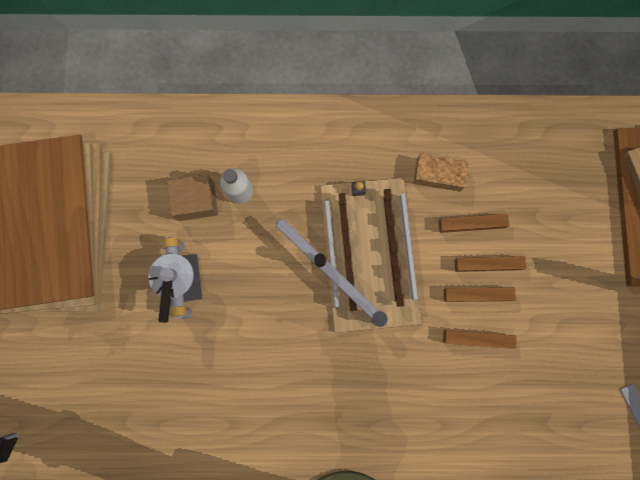

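View pics/scene0.png

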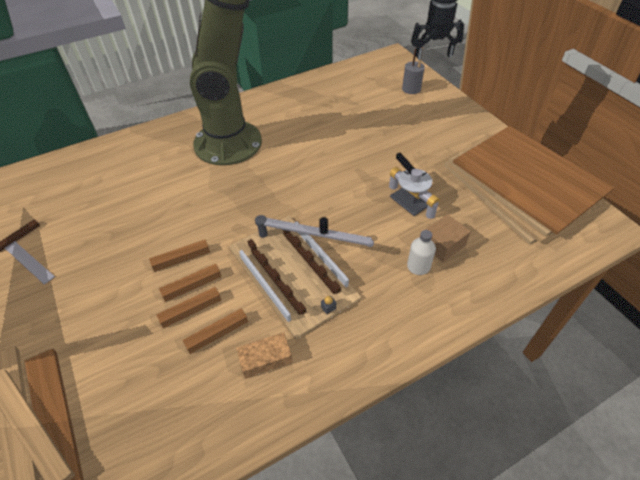

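Top view: four blanks around (474,223), (490,263), (480,294) and (480,338). The keeper is about 0.8 rad open with its grip at (320,260) and hinge at (380,319). The valve axis is near (172,275) with its lever tip at (165,320), and the detent is at (358,187).

```bash
cat >> h.py <<'E'
def blobs(pc,lo,hi,box,minn=80):
    x,y,z=np.moveaxis(pc,-1,0)
    with np.errstate(invalid='ignore'):
        m=(z>lo)&(z<hi)&(x>box[0])&(x<box[1])&(y>box[2])&(y<box[3])
    n,l,st,_=cv2.connectedComponentsWithStats(m.astype(np.uint8),connectivity=4)
    out=[]
    for i in range(1,n):
        if st[i,4]<minn: continue
        q=pc[l==i]; (cx,cy),(w,h),a=cv2.minAreaRect(q[:,:2].astype(np.float32))
        if w<h: w,h,a=h,w,a-90
        a=(a+90)%180-90
        out.append((round(cx,1),round(cy,1),round(float(np.median(q[:,2])),1),round(w,1),round(h,1),round(float(np.radians(a)),3),len(q)))
    return out
E
python3 - <<'E'
from h import *
for n in("top0","scene0"):
    pc=np.load(n+".npz")["pc"]; print(n)
    for nm,lo,hi,b in[("blanks",18,36,(300,800,-450,-100)),("bench?",-9,-3,(300,800,-450,-100)),("lips",34,44,(300,850,-170,200)),("comb",44,53,(300,850,-170,200)),("det",54,64,(300,850,-170,200)),("bar",66,79,(300,850,-170,300)),("grip",105,125,(300,850,-170,200)),("base",8,20,(300,850,-170,200)),("lever",102,118,(300,700,200,500)),("plate",3,30,(300,700,200,500)),("glue",30,140,(500,800,100,300)),("sander",30,50,(550,850,-300,-100)),("carton",50,70,(500,800,200,450))]:
        print(nm,*blobs(pc,lo,hi,b,25),sep="\n   ")
E
```

```text
top0
blanks
   (722.9, -206.4, 28.1, 108.3, 11.0, 1.328, 125)
   (604.7, -130.7, 26.5, 182.9, 2.7, 0.101, 110)
   (637.3, -283.4, 27.8, 150.9, 28.5, -1.5, 895)
   (611.0, -103.3, 30.0, 30.5, 6.8, 0.037, 46)
   (551.9, -107.2, 30.6, 30.7, 11.7, -0.017, 80)
   (546.5, -316.3, 28.0, 151.8, 28.4, -1.539, 914)
   (487.2, -111.2, 30.2, 46.5, 14.8, 0.08, 121)
   (489.3, -141.7, 29.7, 43.1, 2.2, 0.126, 29)
   (478.4, -290.3, 28.4, 151.4, 28.0, -1.568, 916)
   (383.6, -286.6, 28.0, 151.8, 27.9, 1.497, 959)
bench?
lips
   (758.5, -162.3, 40.1, 61.7, 15.3, -0.013, 149)
   (711.9, -27.5, 41.0, 29.6, 26.2, -1.423, 82)
   (582.9, -136.2, 39.7, 231.8, 9.3, 0.1, 418)
   (606.7, 34.9, 40.2, 148.9, 8.0, 0.099, 240)
   (476.1, 21.8, 40.0, 49.6, 7.9, 0.103, 83)
comb
   (694.2, -90.8, 47.6, 24.1, 13.8, -0.048, 71)
   (685.1, 8.5, 48.0, 24.6, 13.7, 0.128, 74)
   (636.8, -96.3, 48.6, 22.9, 13.4, 0.017, 68)
   (626.5, 3.0, 47.8, 25.2, 13.1, 0.009, 73)
   (579.7, -102.3, 48.4, 23.4, 14.2, 0.145, 70)
   (569.6, -2.8, 48.8, 23.7, 13.8, 0.097, 73)
   (521.8, -108.3, 48.2, 22.1, 14.1, 0.058, 72)
   (512.0, -8.8,
[... 2545 characters left out ...]
-53.8, 12.3, 332.7, 191.6, 0.106, 5341)
lever
   (473.8, 367.6, 108.7, 110.1, 28.1, -0.125, 208)
plate
   (444.3, 345.1, 16.5, 25.3, 15.1, 0.639, 56)
   (514.5, 351.8, 9.9, 104.4, 65.9, 0.213, 495)
   (593.1, 369.7, 16.9, 28.4, 15.1, 0.704, 66)
glue
   (704.0, 257.2, 80.6, 102.2, 72.5, -1.354, 878)
   (608.9, 120.7, 72.5, 73.1, 25.0, 0.752, 220)
sander
   (578.8, -104.6, 42.4, 50.1, 9.3, 0.071, 67)
   (625.2, -131.8, 39.5, 151.4, 9.2, 0.102, 237)
   (635.6, -102.2, 41.5, 34.5, 3.6, 0.017, 31)
   (753.8, -211.9, 40.0, 110.1, 63.4, 1.418, 1363)
carton
   (561.0, 363.7, 61.6, 84.1, 31.8, 0.359, 205)
   (690.7, 338.6, 59.5, 93.6, 81.1, -1.412, 876)
   (727.0, 226.8, 60.4, 58.3, 26.4, 0.798, 118)
```

```bash
python3 - <<'E'
from h import *
d=np.load("top0.npz"); im=d["im"]; 
a=cv2.resize(im[220:340,120:240],(400,400),interpolation=2); b=cv2.resize(im[170:340,270:440],(400,400),interpolation=2)
save(np.hstack([a,b]),"crop1")
pc=d["pc"]
for u,v in [(358,187),(320,260),(380,319),(172,275),(165,318),(165,300),(330,205),(336,304),(405,197),(414,297)]: print(u,v,pc[v,u].round(1))
E
```

```text
358 187 [707.8 -24.9  56.4]
320 260 [540.7  55.2 116.2]
380 319 [424.6 -67.9  74. ]
172 275 [510.1 352.7 107.7]
165 318 [424.5 362.  108.2]
165 300 [459.9 362.8 111.6]
330 205 [678.1  35.7  10.8]
336 304 [456.   22.   41.5]
405 197 [ 691.2 -129.6   35.6]
414 297 [ 471.4 -143.8   41.6]
```

View pics/crop1.png

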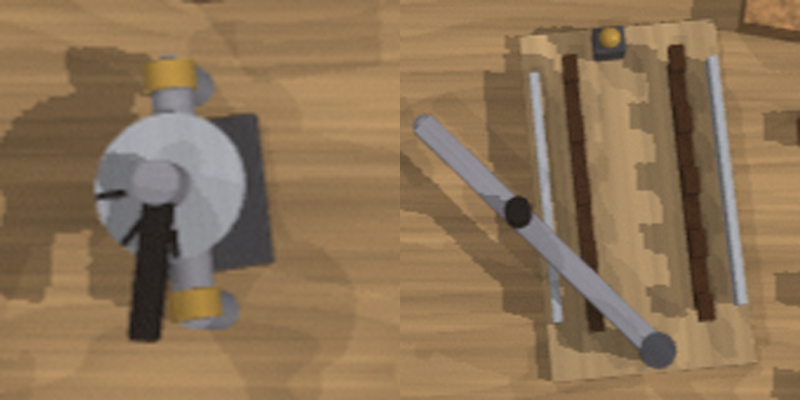

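```bash
python3 - <<'E'
from h import *
for n in("top0","scene0"):
    d=np.load(n+".npz"); pc=d["pc"]; im=d["im"].astype(int); x,y,z=np.moveaxis(pc,-1,0)
    reg=(x>380)&(x<620)&(y>280)&(y<470)
    yel=reg&(im[...,0]-im[...,2]>90)&(z>15)&(z<90)
    nn,l,st,_=cv2.connectedComponentsWithStats(yel.astype(np.uint8))
    for i in range(1,nn):
        if st[i,4]>15: print(n,"yel",pc[l==i].mean(0).round(1),st[i,4])
    blk=reg&(im.max(-1)<75)&(z>103)&(z<114); q=pc[blk]
    c=np.median(q[:,:2],0); vx,vy,cx,cy=cv2.fitLine(q[:,:2].astype(np.float32),cv2.DIST_HUBER,0,.1,.01).ravel()
    t=(q[:,:2]-[cx,cy])@[vx,vy]; print("lever",len(q),cx,cy,vx,vy,t.min(),t.max())
    pl=reg&(z>3)&(z<14)&(im.max(-1)<90); print("plate",cv2.minAreaRect(pc[pl][:,:2].astype(np.float32)))
    disc=reg&(z>60)&(z<88); print("disc z",cv2.minAreaRect(pc[disc][:,:2].astype(np.float32)),np.median(z[disc]))
    hub=reg&(im.min(-1)>85)&(z>103)&(z<125);print("hub",cv2.minEnclosingCircle(pc[hub][:,:2].astype(np.float32)),np.median(z[hub]))
E
```

```text
top0 yel [584.3 369.6  69.1] 93
top0 yel [440.5 344.4  68.4] 73
lever 338 457.5987 364.24792 0.99832577 -0.05784206 -39.49167509525049 40.794839322399056
plate ((509.9383850097656, 372.1413879394531), (99.51114654541016, 99.29734802246094), 8.931706428527832)
disc z ((510.7350158691406, 362.324951171875), (159.01654052734375, 91.32906341552734), 32.241920471191406) 81.29524751903023
hub ((510.8470458984375, 362.0498962402344), 14.476147651672363) 109.9289314250243
scene0 yel [440.7 342.5  66.1] 35
scene0 yel [584.9 367.6  66.4] 59
lever 96 458.20996 362.0049 0.99619526 -0.087149404 -40.301108447825015 37.47131948447891
plate ((514.8912963867188, 353.70703125), (101.3971176147461, 63.873382568359375), 10.099104881286621)
disc z ((514.201904296875, 362.01312255859375), (92.01424407958984, 160.79278564453125), 74.21788787841797) 80.88589333643188
hub ((511.91278076171875, 363.55670166015625), 16.810747146606445) 109.62316336435185
```

Emit:
{"method": "jog_arm", "body": {"motion": [[[0.04,-0.04,-0.003,0.6],[0.04,-0.04,-0.003,0.6],[0.04,-0.04,-0.003,0.6],[0.04,-0.04,0,0.6],[0.02,-0.03,0,0.6],[0.02,-0.02,0,0]]], "fingers": 0.0, "newtons": 30}}

```text
t: 0.65
tcp_pos: [399.6, 432.6, 232.5]
eef_rot: [0.123, 3.139, -0.003]
contact_force: [0.3, 0.7, -1.2]
gripper_width: 0.5
grasp_force: 0.0
```

Emit:
{"method": "jog_arm", "body": {"motion": [[[0.02,-0.033,0,0.1],[0.02,-0.033,0,0],[0,0,-0.02,0],[0,0,-0.02,0],[0,0,0,0],[0,0,0,0]]]}}

```text
t: 1.15
tcp_pos: [436.6, 370.0, 191.7]
eef_rot: [-0.106, -3.138, 0.003]
contact_force: [0.1, 1.1, 0.5]
gripper_width: 0.504
grasp_force: 0.0
```

```bash
python3 - <<'E'
from h import *
im,pc=cloud("wrist"); save(im,"w1"); im=im.astype(int); x,y,z=np.moveaxis(pc,-1,0)
reg=(x>380)&(x<620)&(y>280)&(y<470)
blk=reg&(im.max(-1)<75)&(z>103)&(z<116); q=pc[blk]
vx,vy,cx,cy=cv2.fitLine(q[:,:2].astype(np.float32),cv2.DIST_HUBER,0,.1,.01).ravel()
t=(q[:,:2]-[cx,cy])@[vx,vy]; print("lever",len(q),cx,cy,vx,vy,t.min(),t.max(),q[:,2].mean())
hub=reg&(im.min(-1)>85)&(z>103)&(z<125);print("hub",cv2.minEnclosingCircle(pc[hub][:,:2].astype(np.float32)))
print(arm.sense()["tcp_pos"],arm.sense()["qpos"])
E
```

```text
lever 2364 453.83408 368.8417 0.9990936 -0.042567655 -38.74281964196104 51.17014202531457 108.23482698368426
hub ((510.2486267089844, 364.9915771484375), 14.417231559753418)
[437.13764558 370.8645166  192.93724707] [-0.80523351  0.18524205  0.06247598  1.71240539 -0.01228898  1.24472185
  0.7640635 ]
```

View pics/w1.png

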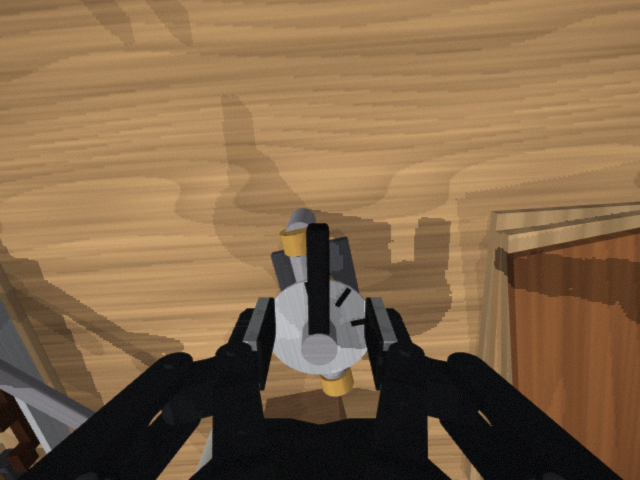

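Wrist view: the lever runs from hub (319,348) to tip (318,225), centred between the fingers at columns 258 and 380. Going down to grip it.

Emit:
{"method": "jog_arm", "body": {"motion": [[[0.002,-0.001,-0.035,0],[0,0,-0.035,0],[0,0,-0.034,0],[0,0,0,0],[0,0,0,0]]]}}

```text
t: 1.62
tcp_pos: [438.7, 369.6, 88.6]
eef_rot: [-0.105, -3.138, 0.002]
contact_force: [0.6, 0.3, 0.2]
gripper_width: 0.498
grasp_force: 0.0
```

Emit:
{"method": "jog_arm", "body": {"motion": [[[0,0,0,0],[0,0,0,0],[0,0,0,0],[0,0,0,0],[0,0,0,0],[0,0,0,0]]], "fingers": -1, "newtons": 30}}

```text
t: 2.12
tcp_pos: [440.9, 370.3, 91.9]
eef_rot: [0.108, 3.137, 0.005]
contact_force: [-2.0, -2.0, 5.6]
gripper_width: 0.184
grasp_force: 29.4
```

```bash
cat >> h.py <<'E'
def arc(c,r,a0,a1,n):
    a=np.linspace(a0,a1,n+1); p=r*np.c_[np.cos(a),np.sin(a)]
    for d in np.diff(p,axis=0): print("[%.4f, %.4f, 0, %.2f]"%(*(d/1000),(a1-a0)/n*10),end=", ")
    print("end",(p[-1]+c).round(1))
E
python3 -c "
from h import *
s=arm.sense(); print(s); p=s['tcp_pos'][:2]-[510.4,364]; print(np.hypot(*p),np.arctan2(*p[::-1]))
arc([510.4,364],72,np.pi-.05,np.pi-.05-1.44,15)"
```

```text
{'t': 2.1167, 'qpos': array([-0.79839622,  0.27783922,  0.06189198,  1.81521342, -0.01963424,
        1.04498668,  0.77294496]), 'qvel': array([ 0.00113636, -0.00042628, -0.00140904, -0.00023782,  0.00043349,
       -0.00074184,  0.00084266]), 'tau': array([ -0.48842641, -40.37072897,   0.27635884, -26.63601637,
        -0.04710414,  -0.78653863,   0.25864271]), 'tcp_pos': array([440.901853  , 370.25899143,  91.92567214]), 'eef_rot': array([0.10789235, 3.13678189, 0.00455786]), 'contact_force': array([-2.01332649, -2.03583737,  5.62123889]), 'torque': array([-0.45120543,  0.29358632, -0.24837163]), 'grasp_force': 29.406544268131256, 'gripper_width': 0.1837929488880428}
69.77941967833252 3.0517751286188997
[0.0007, 0.0069, 0, -0.96], [0.0013, 0.0068, 0, -0.96], [0.0020, 0.0066, 0, -0.96], [0.0026, 0.0064, 0, -0.96], [0.0032, 0.0061, 0, -0.96], [0.0038, 0.0058, 0, -0.96], [0.0043, 0.0054, 0, -0.96], [0.0048, 0.0050, 0, -0.96], [0.0053, 0.0045, 0, -0.96], [0.0057, 0.0040, 0, -0.96], [0.0060, 0.0034, 0, -0.96], [0.0063, 0.0028, 0, -0.96], [0.0066, 0.0022, 0, -0.96], [0.0067, 0.0015, 0, -0.96], [0.0069, 0.0009, 0, -0.96], end [504.6 435.8]
```

Emit:
{"method": "jog_arm", "body": {"motion": [[[0.0007,0.0069,0,-0.96],[0.0013,0.0068,0,-0.96],[0.002,0.0066,0,-0.96],[0.0026,0.0064,0,-0.96],[0.0032,0.0061,0,-0.96],[0.0038,0.0058,0,-0.96],[0.0043,0.0054,0,-0.96],[0.0048,0.005,0,-0.96],[0.0053,0.0045,0,-0.96],[0.0057,0.004,0,-0.96]]]}}

```text
t: 2.95
tcp_pos: [475.7, 425.4, 92.0]
eef_rot: [1.551, 2.728, 0.001]
contact_force: [-0.3, -6.5, 7.4]
gripper_width: 0.182
grasp_force: 33.3
```

Emit:
{"method": "jog_arm", "body": {"motion": [[[0.006,0.0034,0,-0.96],[0.0063,0.0028,0,-0.96],[0.0066,0.0022,0,-0.96],[0.0067,0.0015,0,-0.96],[0,0,0,0],[0,0,0,0]]]}}

```text
t: 3.45
tcp_pos: [500.5, 434.1, 91.9]
eef_rot: [2.038, 2.387, -0.003]
contact_force: [-2.9, -8.6, 10.2]
gripper_width: 0.18
grasp_force: 33.4
```

Emit:
{"method": "jog_arm", "body": {"motion": [[[0.004,0,0,-0.4],[0.003,0,0,-0.3],[0,0,0,0],[0,0,0,0]]]}}

```text
t: 3.78
tcp_pos: [501.0, 433.9, 91.7]
eef_rot: [-2.113, -2.321, 0.019]
contact_force: [-16.6, -13.3, 19.1]
gripper_width: 0.181
grasp_force: 56.8
```

```bash
cat >> h.py <<'E'
def lever(n,tag=None):
    im,pc=cloud(n)
    if tag: save(im,tag)
    im=im.astype(int); x,y,z=np.moveaxis(pc,-1,0)
    reg=(x>380)&(x<620)&(y>280)&(y<480)
    q=pc[reg&(im.max(-1)<75)&(z>103)&(z<116)]
    vx,vy,cx,cy=cv2.fitLine(q[:,:2].astype(np.float32),cv2.DIST_HUBER,0,.1,.01).ravel()
    print(n,"lever",len(q),cx,cy,"ang",np.arctan2(cy-362,cx-511),np.arctan2(vy,vx))
E
python3 - <<'E'
from h import *
s=arm.sense(); print(s["tcp_pos"],s["contact_force"],s["torque"]); 
E
```

```text
[500.96903966 433.92960549  91.6924731 ] [-16.60435733 -13.26978511  19.0520519 ] [-3.01484796  3.47663131  1.27253996]
```

At the stop (force risen, no travel). Release, rise, and verify.

Emit:
{"method": "jog_arm", "body": {"motion": [[[-0.002,0,0,0.2],[0,0,0,0],[0,0,0,0],[0,0,0,0],[0,0,0,0]]], "fingers": 0}}

```text
t: 4.2
tcp_pos: [504.4, 437.2, 89.2]
eef_rot: [2.097, 2.339, 0.002]
contact_force: [0.3, -0.7, 0.0]
gripper_width: 0.5
grasp_force: 0.0
```

Emit:
{"method": "jog_arm", "body": {"motion": [[[0,0,0.03,0],[0,0,0.035,0],[0,0,0.035,0],[-0.03,-0.03,0.02,0],[-0.03,-0.03,0,0],[0,0,0,0],[0,0,0,0]]]}}

```text
t: 4.78
tcp_pos: [446.5, 379.0, 206.4]
eef_rot: [-2.098, -2.337, 0.001]
contact_force: [-0.5, 1.1, 0.7]
gripper_width: 0.502
grasp_force: 0.0
```

```bash
python3 - <<'E'
from h import *
lever("wrist","w2");lever("scene")
s=arm.sense();print(s["tcp_pos"],s["eef_rot"],s["qpos"])
E
```

```text
wrist lever 2674 500.8584 421.0047 ang 1.741011 -1.4213954
scene lever 109 507.5829 415.07745 ang 1.6350874 -1.3743329
[448.18264948 381.41403487 206.92991053] [-2.09707104 -2.33912949 -0.00261638] [-1.00703254  0.2079225   0.29575494  1.66685868 -0.06322151  1.27450687
 -0.58989082]
```

View pics/w2.png

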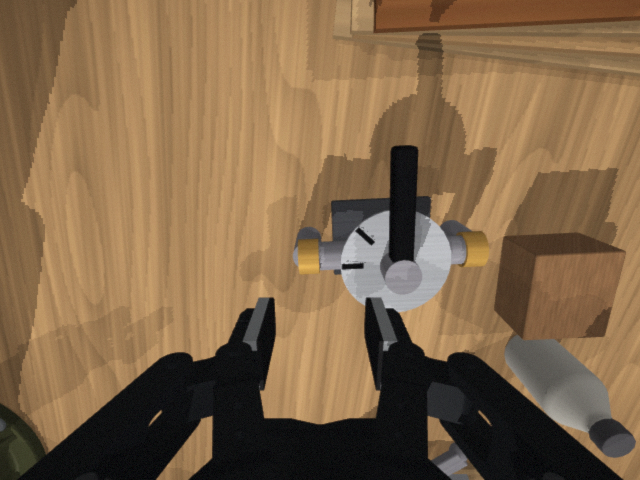

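Valve shut: the lever covers the 0 mark (hub at (402,275), lever straight up). Now over the keeper grip.

Emit:
{"method": "jog_arm", "body": {"motion": [[[0.0105,-0.036,0,0],[0.0105,-0.036,0,0],[0.0105,-0.036,0,0],[0.0105,-0.036,0,0],[0.0105,-0.036,0,0],[0.0105,-0.036,0,0],[0.0105,-0.036,0,0],[0.0105,-0.036,0,0],[0.01,-0.036,0,0],[0,0,0,0],[0,0,0,0],[0,0,0,0]]]}}

```text
t: 5.88
tcp_pos: [542.8, 57.5, 206.5]
eef_rot: [2.097, 2.339, 0.0]
contact_force: [0.5, 1.0, -0.0]
gripper_width: 0.497
grasp_force: 0.0
```

```bash
python3 - <<'E'
from h import *
im,pc=cloud("wrist"); save(im,"w3"); s=arm.sense();print(s["tcp_pos"],s["eef_rot"])
print(blobs(pc,108,125,(450,650,-30,140),30)); print(blobs(pc,66,78,(300,800,-150,240),300)); print(blobs(pc,44,53,(300,850,-170,200),60))
E
```

```text
[542.35711181  58.40105058 206.39484894] [2.09478755e+00 2.34095291e+00 2.66626803e-05]
[(542.2, 58.3, 117.3, 23.1, 22.4, -0.516, 871)]
[(697.3, 222.2, 72.6, 47.4, 12.3, -0.606, 775), (520.7, 39.2, 72.6, 313.7, 31.3, 0.821, 8462)]
[(453.5, -11.3, 47.5, 24.6, 14.6, 0.102, 344), (511.2, -5.8, 47.5, 23.3, 14.5, 0.131, 264), (568.7, -0.3, 47.5, 23.9, 15.3, 0.113, 368), (626.3, 5.9, 47.5, 24.4, 14.9, 0.115, 377), (683.9, 11.3, 47.5, 24.4, 15.0, 0.113, 383), (707.6, -20.9, 50.2, 19.1, 9.3, 0.744, 124), (520.7, -105.3, 47.3, 24.1, 15.5, 0.112, 300), (579.0, -99.6, 47.4, 23.4, 15.5, 0.1, 294)]
```

Emit:
{"method": "jog_arm", "body": {"motion": [[[0,0,-0.035,0],[0,0,-0.035,0],[0,0,-0.03,0],[0,0,-0.014,0],[0,0,0,0],[0,0,0,0]]]}}

```text
t: 6.43
tcp_pos: [541.4, 58.3, 92.0]
eef_rot: [-2.094, -2.341, 0.002]
contact_force: [0.4, 0.0, -0.6]
gripper_width: 0.499
grasp_force: 0.0
```

Emit:
{"method": "jog_arm", "body": {"motion": [[[0,0,0,0],[0,0,0,0],[0,0,0,0],[0,0,0,0],[0,0,0,0]]], "fingers": -1, "newtons": 30}}

```text
t: 6.85
tcp_pos: [543.2, 57.5, 94.3]
eef_rot: [2.096, 2.338, 0.005]
contact_force: [0.1, 1.5, 6.2]
gripper_width: 0.266
grasp_force: 30.0
```

```bash
python3 -c "
from h import *
arc([424.7,-65.4],170.5,.811,1.51,9)"
```

```text
[-0.0099, 0.0087, 0, 0.78], [-0.0106, 0.0079, 0, 0.78], [-0.0112, 0.0071, 0, 0.78], [-0.0117, 0.0062, 0, 0.78], [-0.0121, 0.0053, 0, 0.78], [-0.0125, 0.0043, 0, 0.78], [-0.0128, 0.0033, 0, 0.78], [-0.0130, 0.0023, 0, 0.78], [-0.0132, 0.0013, 0, 0.78], end [435.1 104.8]
```

Emit:
{"method": "jog_arm", "body": {"motion": [[[-0.0099,0.0087,0,0],[-0.0106,0.0079,0,0],[-0.0112,0.0071,0,0],[-0.0117,0.0062,0,0],[-0.0121,0.0053,0,0],[-0.0125,0.0043,0,0],[-0.0128,0.0033,0,0],[-0.013,0.0023,0,0],[-0.0132,0.0013,0,0],[0,0,0,0],[0,0,0,0]]]}}

```text
t: 7.77
tcp_pos: [435.1, 107.3, 94.1]
eef_rot: [-2.093, -2.34, -0.011]
contact_force: [-2.0, 8.5, 4.1]
gripper_width: 0.273
grasp_force: 31.3
```

Emit:
{"method": "jog_arm", "body": {"motion": [[[0,0,0,0],[0,0,0,0],[0,0,0,0],[0,0,0.03,0],[0,0,0.035,0],[0,0,0.035,0]]], "fingers": 0.2}}

```text
t: 8.27
tcp_pos: [433.9, 101.9, 192.8]
eef_rot: [-2.099, -2.337, 0.005]
contact_force: [0.5, 1.6, 0.2]
gripper_width: 0.598
grasp_force: 0.0
```

```bash
python3 - <<'E'
from h import *
im,pc=cloud("top"); s=arm.sense();print(s["tcp_pos"],s["eef_rot"],s["qpos"])
print(*blobs(pc,66,79,(300,850,-170,300),100),sep="\n");print(*blobs(pc,18,36,(300,700,-450,-180),500),sep="\n")
E
```

```text
[438.23975543 103.27869573 200.28002085] [2.09640123 2.33432818 0.01359107] [-0.77553363 -0.11625028  0.45730118  1.99563745  0.05333298  1.24124331
 -0.23040351]
(426.5, -11.6, 73.4, 142.3, 30.7, 1.556, 776)
(637.3, -283.7, 28.0, 152.1, 29.3, -1.5, 895)
(546.6, -316.8, 27.9, 151.7, 28.6, -1.537, 915)
(478.4, -290.6, 28.2, 150.7, 28.1, -1.569, 911)
(404.2, -262.4, 28.1, 149.9, 27.9, 1.498, 939)
```

Blank at x≈384 was knocked to (404,-262). Looking at all blanks with the wrist camera.

Emit:
{"method": "jog_arm", "body": {"motion": [[[0.005,-0.039,0.005,0],[0.005,-0.039,0,0],[0.005,-0.039,0,0],[0.005,-0.039,0,0],[0.005,-0.039,0,0],[0.005,-0.039,0,0],[0.005,-0.039,0,0],[0.005,-0.039,0,0],[0.005,-0.039,0,0],[0.005,-0.039,0,0],[0.005,-0.039,0,0],[0.005,-0.039,0,0]]]}}

```text
t: 9.32
tcp_pos: [494.4, -367.0, 196.8]
eef_rot: [-2.097, -2.339, 0.002]
contact_force: [0.5, -0.2, 1.6]
gripper_width: 0.597
grasp_force: 0.0
```

Emit:
{"method": "jog_arm", "body": {"motion": [[[0,0,0,0],[0,0,0,0],[0,0,0,0]]], "fingers": 0.2}}

```text
t: 9.57
tcp_pos: [494.1, -364.9, 196.7]
eef_rot: [-2.098, -2.337, 0.001]
contact_force: [0.0, 0.9, -1.1]
gripper_width: 0.6
grasp_force: 0.0
```

```bash
cat >> h.py <<'E'
def bl(n="wrist",tag=None):
    im,pc=cloud(n)
    if tag: save(im,tag)
    print(n,*blobs(pc,18,36,(300,720,-480,-175),400),sep="\n")
    s=arm.sense(); r=s["eef_rot"]; print(s["tcp_pos"].round(1),"close",round((2*np.arctan2(r[1],r[0])-np.pi/2+1)%np.pi-1,3),s["gripper_width"].round(3))
E
python3 - <<'E'
from h import *
bl()
E
```

```text
wrist
(402.8, -262.0, 27.6, 146.9, 28.9, 1.497, 6643)
(478.1, -287.9, 27.6, 149.9, 28.1, -1.556, 5915)
(636.1, -281.6, 27.4, 150.1, 29.3, -1.496, 6483)
(715.6, -234.8, 27.3, 52.1, 8.6, 1.565, 993)
(545.3, -314.1, 27.5, 149.6, 28.3, -1.54, 5529)Traceback (most recent call last):
  File "<stdin>", line 2, in <module>
  File "h.py", line 48, in bl
    s=arm.sense(); r=s["eef_rot"]; print(s["tcp_pos"].round(1),"close",round((2*np.arctan2(r[1],r[0])-np.pi/2+1)%np.pi-1,3),s["gripper_width"].round(3))
                                                                                                                            ^^^^^^^^^^^^^^^^^^^^^^^^
AttributeError: 'float' object has no attribute 'round'
```

Emit:
{"method": "jog_arm", "body": {"motion": [[[0.0355,0.021,0,-0.3],[0.0355,0.021,0,0],[0.0355,0.021,0,0],[0.0355,0.0205,0,0],[0,0,-0.04,0],[0,0,-0.04,0],[0,0,-0.04,0],[0,0,0,0],[0,0,0,0],[0,0,0,0]]], "fingers": 0.2}}

```text
t: 10.45
tcp_pos: [638.1, -280.9, 80.3]
eef_rot: [2.128, 2.307, 0.003]
contact_force: [1.1, -0.5, 0.8]
gripper_width: 0.599
grasp_force: 0.0
```

```bash
sed -i 's/s\["gripper_width"\].round(3)/s["gripper_width"]/' h.py; python3 - <<'E'
from h import *
bl("wrist","w4")
E
```

```text
wrist
(478.7, -288.0, 27.4, 150.4, 30.0, -1.558, 13350)
(636.7, -281.8, 27.6, 150.6, 28.1, -1.496, 10546)
(716.3, -235.1, 27.6, 48.6, 1.9, 1.411, 1203)
(545.1, -295.7, 27.5, 113.6, 29.0, -1.543, 8405)
[ 638.6 -281.7   81.3] close 0.08 0.6015396948132973
```

View pics/w4.png

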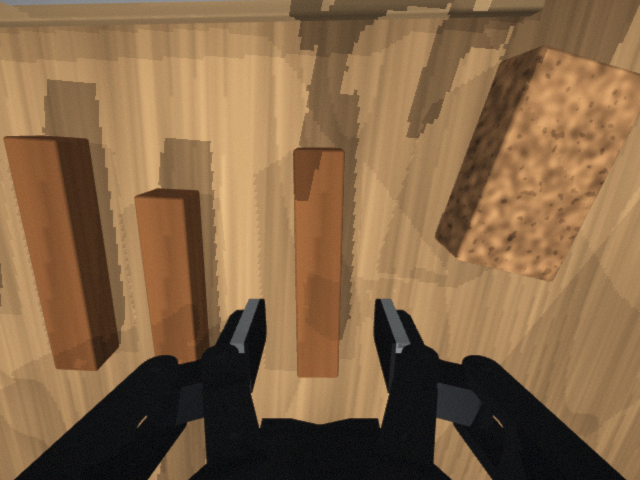

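Blank centred between the fingers (column 318 of 258–380). Grasp and lift.

Emit:
{"method": "jog_arm", "body": {"motion": [[[-0.0015,0,-0.035,0],[0,0,-0.034,0],[0,0,0,0],[0,0,0,0]]]}}

```text
t: 10.83
tcp_pos: [635.8, -281.5, 10.2]
eef_rot: [2.131, 2.307, 0.001]
contact_force: [0.5, -0.6, 1.2]
gripper_width: 0.604
grasp_force: 0.0
```

Emit:
{"method": "jog_arm", "body": {"motion": [[[0,0,0,0],[0,0,0,0],[0,0,0,0],[0,0,0,0],[0,0,0,0],[0,0,0,0]]], "fingers": -1, "newtons": 50}}

```text
t: 11.33
tcp_pos: [637.1, -282.5, 12.1]
eef_rot: [2.129, 2.304, 0.003]
contact_force: [-0.5, -0.6, 7.4]
gripper_width: 0.321
grasp_force: 50.7
```

Emit:
{"method": "jog_arm", "body": {"motion": [[[0,0,0.02,0],[0,0,0.04,0],[0,0,0.04,0],[0,0,0,0],[0,0,0,0]]]}}

```text
t: 11.75
tcp_pos: [637.2, -282.8, 113.3]
eef_rot: [2.127, 2.302, 0.005]
contact_force: [-0.1, 0.2, -0.9]
gripper_width: 0.316
grasp_force: 49.8
```

Emit:
{"method": "jog_arm", "body": {"motion": [[[0.004,0.04,0,0.2],[0.004,0.04,0,0],[0.004,0.04,0,0],[0.004,0.04,0,0],[0.004,0.04,0,0],[0.0035,0.04,0,0],[0,0,0,0],[0,0,0,0],[0,0,0,0]]]}}

```text
t: 12.5
tcp_pos: [658.0, -41.3, 107.8]
eef_rot: [-2.107, -2.329, 0.002]
contact_force: [0.2, -0.6, -0.6]
gripper_width: 0.316
grasp_force: 49.7
```

```bash
cat >> h.py <<'E'
def held():
    im,pc=cloud("wrist"); s=arm.sense(); p=s["tcp_pos"]
    print("held",blobs(pc,p[2]-15,p[2]+30,(p[0]-60,p[0]+60,p[1]-10,p[1]+110),400))
    print("teeth",*[b for b in blobs(pc,43,53,(300,850,-170,120),60)],sep="\n")
    r=s["eef_rot"]; print(p.round(1),"close",round((2*np.arctan2(r[1],r[0])-np.pi/2+1)%np.pi-1,3),s["gripper_width"],s["grasp_force"],s["contact_force"].round(1))
    return im
E
python3 - <<'E'
from h import *
save(held(),"w5")
E
```

```text
held [(656.9, -8.8, 123.4, 88.1, 54.4, 1.564, 18618)]
teeth
(511.3, -5.9, 47.5, 26.1, 14.0, 0.1, 1146)
(568.8, -0.1, 47.6, 25.3, 14.2, 0.077, 1094)
(622.2, 5.2, 47.6, 15.7, 13.9, 0.101, 660)
(685.5, 11.5, 47.6, 21.3, 13.9, 0.102, 904)
(465.1, -10.9, 44.8, 13.1, 3.2, -1.467, 111)
(708.4, -21.9, 50.8, 19.7, 10.8, 0.807, 192)
(521.5, -105.3, 47.4, 25.3, 15.5, 0.081, 826)
(463.7, -111.1, 47.3, 25.5, 15.5, 0.106, 869)
(578.7, -99.7, 47.4, 24.7, 15.1, 0.083, 793)
[658.  -42.8 108.1] close 0.098 0.3231630938546419 49.67706084251404 [ 0.6 -0.7 -0.3]
```

View pics/w5.png

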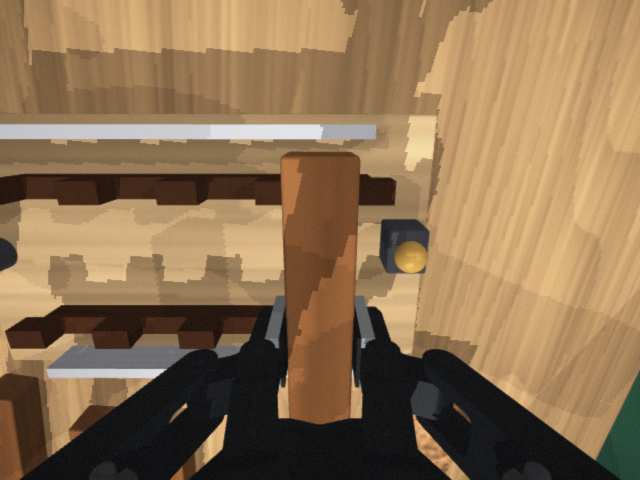

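Blank held squarely, in line with slot 4 at the far end, next to the detent at (410,256). Lower it.

Emit:
{"method": "jog_arm", "body": {"motion": [[[0.0023,0.001,0,0.03],[0,0,-0.025,0],[0,0,-0.02,0],[0,0,-0.012,0],[0,0,-0.006,0],[0,0,-0.003,0],[0,0,0,0],[0,0,0,0]]]}}

```text
t: 13.22
tcp_pos: [661.8, -41.1, 43.4]
eef_rot: [2.105, 2.33, 0.002]
contact_force: [0.4, 1.2, -1.1]
gripper_width: 0.317
grasp_force: 49.7
```

```bash
python3 - <<'E'
from h import *
held()
E
```

```text
held [(641.2, 41.1, 39.7, 79.8, 7.8, 0.097, 4285), (658.5, -2.4, 58.7, 96.1, 83.4, -0.811, 24187), (710.9, -24.9, 42.0, 30.4, 24.8, -1.466, 4242)]
teeth
(653.5, 34.3, 49.4, 25.5, 0.2, 0.1, 136)
(568.7, -0.3, 47.5, 25.7, 14.7, 0.098, 2415)
(626.4, 5.5, 47.6, 24.5, 14.4, 0.104, 2221)
(684.2, 11.1, 47.6, 24.4, 14.6, 0.098, 2192)
(708.9, -22.2, 50.5, 19.6, 13.2, 0.792, 517)
(639.3, -33.3, 48.4, 13.0, 3.8, 0.614, 279)
(681.0, -29.0, 48.5, 13.4, 3.5, -0.412, 287)
(521.4, -105.3, 47.4, 25.8, 16.3, 0.108, 1598)
(646.7, -90.4, 47.1, 10.7, 2.9, -1.456, 131)
(684.3, -87.5, 47.1, 12.7, 5.0, -1.472, 200)
[661.9 -40.9  43.5] close 0.102 0.31925649495439024 49.68854606151581 [-0.2  0.3  0.2]
```

Emit:
{"method": "jog_arm", "body": {"motion": [[[-0.0015,0,-0.001,0],[0,0,-0.001,0],[0,0,0,0]]]}}

```text
t: 13.52
tcp_pos: [660.1, -40.5, 42.0]
eef_rot: [2.104, 2.331, 0.002]
contact_force: [-1.9, -0.0, 4.9]
gripper_width: 0.317
grasp_force: 50.5
```

Emit:
{"method": "jog_arm", "body": {"motion": [[[0,0,0,0],[0,0,0,0],[0,0,0,0],[0,0,0,0],[0,0,0.02,0],[0,0,0.04,0],[0,0,0.04,0],[0,0,0.04,0],[0,0,0,0],[0,0,0,0]]], "fingers": -0.14}}

```text
t: 14.35
tcp_pos: [661.2, -40.9, 183.6]
eef_rot: [2.103, 2.329, 0.006]
contact_force: [-0.9, 0.3, -0.6]
gripper_width: 0.429
grasp_force: 0.0
```

```bash
cat >> h.py <<'E'
def seated(n="wrist"):
    im,pc=cloud(n); print("seated",*blobs(pc,53,67,(440,720,-180,60),300),sep="\n")
    s=arm.sense(); print(s["tcp_pos"].round(1)); return im
E
python3 - <<'E'
from h import *
seated(); seated("top"); bl("top")
E
```

```text
seated
(659.3, -39.4, 57.6, 148.9, 28.0, -1.472, 6040)
(711.5, -25.2, 56.4, 17.2, 17.0, 1.48, 351)
[659.8 -40.3 181.1]
seated
[659.  -40.  179.6]
top
(546.7, -316.5, 27.9, 151.5, 28.8, -1.54, 912)
(478.4, -290.4, 28.1, 151.4, 28.0, -1.567, 914)
(404.1, -263.0, 28.1, 151.2, 27.9, 1.498, 939)
[658.6 -39.9 178.9] close 0.102 0.42857451794220375
```

Seated (top 57.6). Next: blank (545,-314) → slot 3.

Emit:
{"method": "jog_arm", "body": {"motion": [[[-0.016,-0.039,0,-0.7],[-0.016,-0.039,0,0],[-0.016,-0.039,0,0],[-0.016,-0.039,0,0],[-0.016,-0.039,0,0],[-0.016,-0.039,0,0],[-0.017,-0.04,0,0],[0,0,-0.04,0],[0,0,-0.04,0],[0,0,-0.02,0],[0,0,0,0],[0,0,0,0]]], "fingers": 0.2}}

```text
t: 15.5
tcp_pos: [546.9, -309.3, 78.4]
eef_rot: [-2.183, -2.254, 0.004]
contact_force: [0.2, 0.4, 0.7]
gripper_width: 0.598
grasp_force: 0.0
```

```bash
python3 - <<'E'
from h import *
bl()
E
```

```text
wrist
(403.1, -260.7, 27.5, 150.5, 30.6, 1.495, 16550)
(478.5, -287.8, 27.6, 149.8, 28.8, -1.553, 12252)
(715.3, -240.7, 24.5, 38.0, 4.3, 1.422, 1252)
(545.5, -314.1, 27.6, 149.8, 28.1, -1.54, 10508)
[ 548.1 -310.2   80.4] close 0.032 0.6000946466470247
```

Emit:
{"method": "jog_arm", "body": {"motion": [[[-0.002,-0.004,-0.035,0],[0,0,-0.033,0],[0,0,0,0],[0,0,0,0]]]}}

```text
t: 15.88
tcp_pos: [546.3, -313.8, 13.0]
eef_rot: [-2.185, -2.257, 0.001]
contact_force: [0.2, -0.1, -0.4]
gripper_width: 0.603
grasp_force: 0.0
```

Emit:
{"method": "jog_arm", "body": {"motion": [[[0,0,0,0],[0,0,0,0],[0,0,0,0],[0,0,0,0],[0,0,0,0],[0,0,0,0]]], "fingers": -1, "newtons": 50}}

```text
t: 16.38
tcp_pos: [548.4, -315.2, 15.7]
eef_rot: [2.182, 2.253, 0.003]
contact_force: [0.3, -0.3, 6.2]
gripper_width: 0.317
grasp_force: 51.1
```

Emit:
{"method": "jog_arm", "body": {"motion": [[[0,0,0.02,0],[0,0,0.04,0],[0,0,0.04,0],[0,0,0,0],[0,0,0,0]]]}}

```text
t: 16.8
tcp_pos: [548.4, -315.3, 116.6]
eef_rot: [2.181, 2.252, 0.005]
contact_force: [-0.5, 0.6, -1.2]
gripper_width: 0.315
grasp_force: 50.2
```

Emit:
{"method": "jog_arm", "body": {"motion": [[[0.008,0.038,0,0.7],[0.008,0.038,0,0],[0.008,0.038,0,0],[0.008,0.038,0,0],[0.008,0.038,0,0],[0.008,0.038,0,0],[0.009,0.039,0,0],[0,0,0,0],[0,0,0,0],[0,0,0,0]]]}}

```text
t: 17.63
tcp_pos: [602.7, -47.2, 111.9]
eef_rot: [-2.104, -2.332, 0.002]
contact_force: [-0.4, -1.0, -0.9]
gripper_width: 0.314
grasp_force: 50.1
```

```bash
python3 - <<'E'
from h import *
held()
E
```

```text
held [(603.7, -15.0, 124.0, 89.0, 53.5, 1.477, 17941)]
teeth
(643.7, -23.8, 48.1, 115.7, 6.8, -1.528, 637)
(453.6, -11.6, 47.6, 25.8, 14.3, 0.076, 1099)
(511.1, -5.9, 47.6, 24.8, 14.2, 0.105, 1073)
(565.5, -0.5, 47.7, 17.6, 14.1, 0.094, 723)
(628.8, 5.7, 47.6, 19.4, 14.3, 0.097, 797)
(684.3, 11.2, 47.6, 24.6, 14.2, 0.101, 1023)
(707.7, -23.1, 50.6, 19.8, 11.7, 1.102, 268)
(431.4, -61.2, 47.9, 23.4, 11.0, -1.082, 466)
(463.3, -111.0, 47.4, 26.3, 15.1, 0.121, 800)
(521.0, -105.3, 47.5, 24.6, 15.8, 0.115, 788)
(694.2, -88.2, 47.5, 24.6, 15.7, 0.086, 758)
[602.6 -48.5 112.1] close 0.1 0.3147490581652314 50.104408264160156 [-0.4 -0.8 -0.8]
```

Emit:
{"method": "jog_arm", "body": {"motion": [[[0,0.001,-0.025,0],[0,0,-0.02,0],[0,0,-0.012,0],[0,0,-0.006,0],[0,0,-0.003,0],[0,0,-0.001,0],[0,0,0,0],[0,0,0,0]]]}}

```text
t: 18.35
tcp_pos: [604.1, -46.3, 46.4]
eef_rot: [2.105, 2.331, 0.002]
contact_force: [-0.3, -0.8, -0.5]
gripper_width: 0.315
grasp_force: 50.1
```

Emit:
{"method": "jog_arm", "body": {"motion": [[[0,0,-0.001,0],[0,0,-0.001,0],[0,0,0,0]]]}}

```text
t: 18.6
tcp_pos: [604.2, -46.0, 45.6]
eef_rot: [2.105, 2.332, 0.003]
contact_force: [-4.5, 1.1, 10.2]
gripper_width: 0.316
grasp_force: 51.5
```

Emit:
{"method": "jog_arm", "body": {"motion": [[[0,0,0,0],[0,0,0,0],[0,0,0,0],[0,0,0,0],[0,0,0.02,0],[0,0,0.04,0],[0,0,0.04,0],[0,0,0.04,0],[0,0,0,0],[0,0,0,0]]], "fingers": -0.14}}

```text
t: 19.43
tcp_pos: [605.0, -46.3, 186.1]
eef_rot: [2.103, 2.329, 0.007]
contact_force: [-0.9, 0.7, -0.5]
gripper_width: 0.431
grasp_force: 0.0
```

```bash
python3 - <<'E'
from h import *
seated(); bl("top")
E
```

```text
seated
(603.3, -45.0, 57.6, 149.4, 28.1, -1.47, 5937)
(659.2, -39.1, 57.5, 148.9, 28.4, -1.473, 5670)
(711.2, -25.0, 56.3, 17.6, 17.0, 0.07, 345)
[603.6 -45.8 184. ]
top
(478.3, -290.5, 28.0, 151.7, 28.1, -1.569, 917)
(404.2, -262.6, 28.1, 150.5, 27.9, 1.498, 938)
[602.8 -45.6 182.7] close 0.102 0.4260376192365348
```

Emit:
{"method": "jog_arm", "body": {"motion": [[[-0.018,-0.035,0,-0.9],[-0.018,-0.035,0,0],[-0.018,-0.035,0,0],[-0.018,-0.035,0,0],[-0.018,-0.035,0,0],[-0.018,-0.035,0,0],[-0.018,-0.036,0,0],[0,0,-0.04,0],[0,0,-0.04,0],[0,0,-0.022,0],[0,0,0,0],[0,0,0,0]]], "fingers": 0.2}}

```text
t: 20.53
tcp_pos: [475.5, -291.5, 79.6]
eef_rot: [-2.206, -2.231, 0.005]
contact_force: [-0.3, -0.2, 0.1]
gripper_width: 0.603
grasp_force: 0.0
```

```bash
python3 - <<'E'
from h import *
bl()
E
```

```text
wrist
(403.3, -260.5, 27.5, 150.1, 28.8, 1.499, 13242)
(478.3, -288.2, 27.6, 150.5, 28.1, -1.555, 10790)
[ 477.  -292.2   81.4] close 0.012 0.6019710586751806
```

Emit:
{"method": "jog_arm", "body": {"motion": [[[0.001,0.004,-0.035,0],[0,0,-0.034,0],[0,0,0,0],[0,0,0,0]]]}}

```text
t: 20.92
tcp_pos: [478.3, -288.0, 13.1]
eef_rot: [-2.207, -2.235, 0.001]
contact_force: [0.1, -0.1, -0.0]
gripper_width: 0.601
grasp_force: 0.0
```

Emit:
{"method": "jog_arm", "body": {"motion": [[[0,0,0,0],[0,0,0,0],[0,0,0,0],[0,0,0,0],[0,0,0,0],[0,0,0,0]]], "fingers": -1, "newtons": 50}}

```text
t: 21.42
tcp_pos: [480.4, -289.3, 15.4]
eef_rot: [2.205, 2.231, 0.004]
contact_force: [-0.1, 0.0, 7.4]
gripper_width: 0.315
grasp_force: 50.6
```

Emit:
{"method": "jog_arm", "body": {"motion": [[[0,0,0.02,0],[0,0,0.04,0],[0,0,0.04,0],[0,0,0,0],[0,0,0,0]]]}}

```text
t: 21.83
tcp_pos: [480.4, -289.2, 116.2]
eef_rot: [2.204, 2.23, 0.006]
contact_force: [0.3, 0.3, -1.0]
gripper_width: 0.314
grasp_force: 49.7
```

Emit:
{"method": "jog_arm", "body": {"motion": [[[0.011,0.039,0,0.9],[0.011,0.039,0,0],[0.011,0.039,0,0],[0.011,0.039,0,0],[0.011,0.039,0,0],[0.011,0.04,0,0],[0,0,0,0],[0,0,0,0],[0,0,0,0]]]}}

```text
t: 22.58
tcp_pos: [543.6, -53.2, 112.0]
eef_rot: [-2.104, -2.332, 0.002]
contact_force: [0.1, -0.3, 0.5]
gripper_width: 0.316
grasp_force: 49.6
```

```bash
python3 - <<'E'
from h import *
held()
E
```

```text
held [(544.4, -20.7, 124.2, 89.3, 53.6, 1.482, 18050)]
teeth
(588.7, -31.2, 48.3, 127.1, 25.8, 1.463, 761)
(633.9, -40.5, 47.6, 149.8, 35.5, -1.547, 3391)
(453.4, -11.9, 47.6, 25.0, 14.5, 0.097, 1055)
(507.0, -6.3, 47.7, 16.1, 14.2, 0.106, 674)
(570.3, -0.0, 47.6, 21.1, 14.1, 0.094, 854)
(685.7, 11.4, 47.6, 23.0, 14.3, 0.101, 892)
(706.7, -23.6, 49.9, 19.6, 11.0, 1.243, 364)
(433.1, -60.9, 47.6, 20.4, 6.7, -1.136, 276)
(463.3, -110.9, 47.5, 24.8, 15.0, 0.095, 756)
(695.2, -88.0, 47.4, 22.4, 15.5, 0.102, 661)
[543.5 -54.3 112.1] close 0.1 0.3148250941491954 49.630773067474365 [ 0.1 -0.4 -0.4]
```

Emit:
{"method": "jog_arm", "body": {"motion": [[[0.0005,0.001,-0.025,0],[0,0,-0.02,0],[0,0,-0.012,0],[0,0,-0.006,0],[0,0,-0.003,0],[0,0,-0.001,0],[0,0,0,0],[0,0,0,0]]]}}

```text
t: 23.3
tcp_pos: [545.5, -52.2, 46.3]
eef_rot: [2.105, 2.331, 0.002]
contact_force: [0.3, -0.4, -0.1]
gripper_width: 0.313
grasp_force: 49.7
```

Emit:
{"method": "jog_arm", "body": {"motion": [[[0,0,-0.001,0],[0,0,-0.001,0],[0,0,0,0]]]}}

```text
t: 23.55
tcp_pos: [545.7, -52.0, 45.4]
eef_rot: [2.105, 2.332, 0.003]
contact_force: [-4.0, 0.4, 10.8]
gripper_width: 0.314
grasp_force: 51.1
```

Emit:
{"method": "jog_arm", "body": {"motion": [[[0,0,0,0],[0,0,0,0],[0,0,0,0],[0,0,0,0],[0,0,0.02,0],[0,0,0.04,0],[0,0,0.04,0],[0,0,0.04,0],[0,0,0,0],[0,0,0,0]]], "fingers": -0.14}}

```text
t: 24.38
tcp_pos: [546.5, -52.0, 185.9]
eef_rot: [2.103, 2.33, 0.007]
contact_force: [-0.3, 0.3, -0.7]
gripper_width: 0.432
grasp_force: 0.0
```

```bash
python3 - <<'E'
from h import *
seated(); bl("top")
E
```

```text
seated
(544.8, -50.3, 57.6, 148.9, 28.1, -1.468, 5939)
(603.4, -45.1, 57.6, 149.1, 28.5, -1.47, 5725)
(659.0, -39.9, 57.5, 150.0, 29.2, -1.474, 6194)
(710.7, -25.2, 56.4, 18.0, 16.7, -1.418, 343)
[545.  -51.7 183.9]
top
(404.2, -262.3, 28.1, 150.3, 27.9, 1.499, 938)
[544.2 -51.6 182.7] close 0.102 0.43047162840287806
```

Emit:
{"method": "jog_arm", "body": {"motion": [[[-0.0235,-0.035,0,-0.85],[-0.0235,-0.035,0,-0.85],[-0.0235,-0.035,0,0],[-0.0235,-0.035,0,0],[-0.0235,-0.034,0,0],[-0.0235,-0.035,0,0],[0,0,-0.04,0],[0,0,-0.04,0],[0,0,-0.022,0],[0,0,0,0],[0,0,0,0]]], "fingers": 0.2}}

```text
t: 25.4
tcp_pos: [402.9, -258.9, 79.9]
eef_rot: [-2.295, -2.141, 0.008]
contact_force: [0.5, -0.6, 1.8]
gripper_width: 0.596
grasp_force: 0.0
```

```bash
python3 - <<'E'
from h import *
bl()
E
```

```text
wrist
(402.9, -260.4, 27.6, 150.0, 28.1, 1.497, 10504)
[ 404.6 -259.4   81.4] close -0.069 0.5985497634575442
```

Emit:
{"method": "jog_arm", "body": {"motion": [[[-0.001,-0.001,-0.035,0],[0,0,-0.034,0],[0,0,0,0],[0,0,0,0]]]}}

```text
t: 25.78
tcp_pos: [404.0, -260.1, 13.1]
eef_rot: [-2.295, -2.144, 0.002]
contact_force: [0.3, -0.2, 0.7]
gripper_width: 0.595
grasp_force: 0.0
```

Emit:
{"method": "jog_arm", "body": {"motion": [[[0,0,0,0],[0,0,0,0],[0,0,0,0],[0,0,0,0],[0,0,0,0],[0,0,0,0]]], "fingers": -1, "newtons": 50}}

```text
t: 26.28
tcp_pos: [406.4, -260.9, 15.2]
eef_rot: [2.292, 2.142, 0.005]
contact_force: [-1.2, 0.4, 7.1]
gripper_width: 0.313
grasp_force: 50.3
```

Emit:
{"method": "jog_arm", "body": {"motion": [[[0,0,0.02,0],[0,0,0.04,0],[0,0,0.04,0],[0,0,0,0],[0,0,0,0]]]}}

```text
t: 26.7
tcp_pos: [407.0, -260.4, 116.0]
eef_rot: [2.291, 2.142, 0.014]
contact_force: [1.0, -0.1, -0.6]
gripper_width: 0.316
grasp_force: 49.8
```

Emit:
{"method": "jog_arm", "body": {"motion": [[[0.014,0.034,0,0.86],[0.014,0.034,0,0.86],[0.014,0.034,0,0],[0.014,0.033,0,0],[0.014,0.033,0,0],[0.014,0.034,0,0],[0,0,0,0],[0,0,0,0],[0,0,0,0]]]}}

```text
t: 27.45
tcp_pos: [487.3, -58.5, 111.8]
eef_rot: [-2.103, -2.334, 0.003]
contact_force: [-0.1, 0.3, -1.4]
gripper_width: 0.317
grasp_force: 49.7
```

```bash
python3 - <<'E'
from h import *
held()
E
```

```text
held [(488.2, -26.4, 124.3, 87.9, 53.2, 1.475, 17797)]
teeth
(529.4, -34.2, 47.8, 119.3, 20.5, 1.498, 686)
(589.4, -45.7, 48.1, 149.6, 12.4, -1.548, 1806)
(635.2, -40.8, 47.8, 149.6, 30.8, -1.533, 4118)
(450.1, -11.9, 47.6, 17.7, 13.9, 0.103, 713)
(513.3, -5.7, 47.6, 19.2, 14.1, 0.107, 807)
(568.9, -0.1, 47.6, 24.1, 13.9, 0.094, 960)
(435.1, -61.1, 46.8, 11.6, 1.9, -1.238, 69)
(579.0, -99.4, 47.4, 24.2, 15.4, 0.09, 708)
(696.9, -88.0, 47.4, 20.3, 15.4, 0.115, 557)
[487.3 -59.1 112. ] close 0.102 0.31488410557395047 49.71750497817993 [-0.6 -0.2 -0.8]
```

Emit:
{"method": "jog_arm", "body": {"motion": [[[-0.001,0.0005,-0.025,0],[0,0,-0.02,0],[0,0,-0.012,0],[0,0,-0.006,0],[0,0,-0.003,0],[0,0,-0.001,0],[0,0,0,0],[0,0,0,0]]]}}

```text
t: 28.17
tcp_pos: [487.8, -57.7, 46.3]
eef_rot: [2.103, 2.333, 0.002]
contact_force: [-0.2, -0.4, -0.1]
gripper_width: 0.31
grasp_force: 49.7
```

Emit:
{"method": "jog_arm", "body": {"motion": [[[0,0,-0.001,0],[0,0,-0.001,0],[0,0,0,0]]]}}

```text
t: 28.42
tcp_pos: [488.0, -57.5, 45.1]
eef_rot: [-2.103, -2.334, -0.002]
contact_force: [-3.8, 0.0, 12.3]
gripper_width: 0.316
grasp_force: 51.4
```

Emit:
{"method": "jog_arm", "body": {"motion": [[[0,0,0,0],[0,0,0,0],[0,0,0,0],[0,0,0,0],[0,0,0.02,0],[0,0,0.04,0],[0,0,0.04,0],[0,0,0.04,0],[0,0,0,0],[0,0,0,0]]], "fingers": -0.14}}

```text
t: 29.25
tcp_pos: [488.9, -57.1, 185.7]
eef_rot: [2.101, 2.333, 0.009]
contact_force: [-0.1, 0.6, -1.3]
gripper_width: 0.429
grasp_force: 0.0
```

```bash
python3 - <<'E'
from h import *
im=seated(); bl("top"); im,pc=cloud("scene"); save(im,"s2"); print(blobs(pc,108,125,(380,500,40,160),20), blobs(pc,66,79,(300,850,-170,300),100))
E
```

```text
seated
(544.7, -50.0, 57.6, 148.7, 28.5, -1.466, 5670)
(487.2, -57.3, 57.6, 150.1, 28.0, -1.47, 5943)
(603.1, -45.1, 57.5, 149.9, 28.8, -1.468, 6190)
(659.1, -39.6, 57.5, 149.4, 30.0, -1.475, 6336)
(710.1, -25.1, 56.3, 17.2, 15.9, -1.29, 358)
[487.5 -57.  183.9]
top
[486.6 -57.1 182.8] close 0.104 0.432597512623056
[(438.7, 101.0, 116.7, 23.6, 21.2, -0.51, 60)] [(433.9, 72.2, 72.6, 310.4, 34.9, 1.521, 808)]
```

View pics/s2.png

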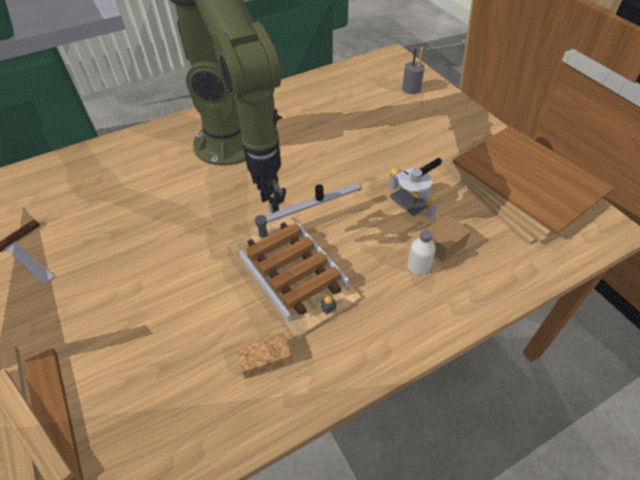

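All four blanks seated in the slots (scene around (290,265)), keeper open and valve shut. Now grip the keeper.

Emit:
{"method": "jog_arm", "body": {"motion": [[[-0.01,0.032,0,0],[-0.01,0.032,0,0],[-0.01,0.032,0,0],[-0.01,0.032,0,0],[-0.01,0.033,0,0],[0,0,0,0],[0,0,-0.02,0],[0,0,0,0],[0,0,0,0]]], "fingers": 0.2}}

```text
t: 30.15
tcp_pos: [435.7, 102.5, 161.7]
eef_rot: [-2.103, -2.333, 0.008]
contact_force: [0.4, -0.1, 1.2]
gripper_width: 0.601
grasp_force: 0.0
```

```bash
python3 - <<'E'
from h import *
im,pc=cloud("wrist"); s=arm.sense();print(s["tcp_pos"],s["qpos"])
print(blobs(pc,108,125,(380,550,40,160),30)); print(blobs(pc,66,78,(300,800,-150,290),300))
E
```

```text
[436.54469914 102.59615176 162.60316557] [-1.11638711 -0.11061508  0.79176503  2.04843495  0.08679927  1.1752067
 -0.25853685]
[(434.5, 105.3, 117.2, 23.0, 22.9, 1.283, 1293)]
[(438.6, 171.2, 72.5, 125.3, 22.1, 1.511, 6406), (428.2, 13.2, 72.5, 136.9, 24.8, 1.521, 3536)]
```

Emit:
{"method": "jog_arm", "body": {"motion": [[[-0.002,0.002,-0.035,0],[0,0,-0.033,0],[0,0,0,0],[0,0,0,0]]]}}

```text
t: 30.53
tcp_pos: [434.4, 104.4, 95.0]
eef_rot: [-2.105, -2.332, 0.006]
contact_force: [-0.1, -0.5, 1.1]
gripper_width: 0.595
grasp_force: 0.0
```

Emit:
{"method": "jog_arm", "body": {"motion": [[[0,0,0,0],[0,0,0,0],[0,0,0,0],[0,0,0,0],[0,0,0,0]]], "fingers": -1, "newtons": 40}}

```text
t: 30.95
tcp_pos: [436.8, 105.9, 97.5]
eef_rot: [2.103, 2.333, 0.005]
contact_force: [-1.6, -1.1, 7.6]
gripper_width: 0.269
grasp_force: 39.1
```

```bash
python3 -c "
from h import *
arc([424.7,-65.4],170.5,1.513,.20,18)
arc([424.7,-65.4],170.5,.2,.08,6)"
```

```text
[0.0124, -0.0012, 0, -0.73], [0.0123, -0.0021, 0, -0.73], [0.0121, -0.0030, 0, -0.73], [0.0118, -0.0038, 0, -0.73], [0.0115, -0.0047, 0, -0.73], [0.0111, -0.0055, 0, -0.73], [0.0107, -0.0063, 0, -0.73], [0.0102, -0.0071, 0, -0.73], [0.0097, -0.0078, 0, -0.73], [0.0091, -0.0085, 0, -0.73], [0.0084, -0.0091, 0, -0.73], [0.0078, -0.0097, 0, -0.73], [0.0070, -0.0103, 0, -0.73], [0.0063, -0.0107, 0, -0.73], [0.0055, -0.0112, 0, -0.73], [0.0046, -0.0115, 0, -0.73], [0.0038, -0.0118, 0, -0.73], [0.0029, -0.0121, 0, -0.73], end [591.8 -31.5]
[0.0006, -0.0033, 0, -0.20], [0.0006, -0.0034, 0, -0.20], [0.0005, -0.0034, 0, -0.20], [0.0004, -0.0034, 0, -0.20], [0.0004, -0.0034, 0, -0.20], [0.0003, -0.0034, 0, -0.20], end [594.7 -51.8]
```

Emit:
{"method": "jog_arm", "body": {"motion": [[[0.0124,-0.0012,0,-0.73],[0.0123,-0.0021,0,-0.73],[0.0121,-0.003,0,-0.73],[0.0118,-0.0038,0,-0.73],[0.0115,-0.0047,0,-0.73],[0.0111,-0.0055,0,-0.73],[0.0107,-0.0063,0,-0.73],[0.0102,-0.0071,0,-0.73],[0.0097,-0.0078,0,-0.73]]]}}

```text
t: 31.7
tcp_pos: [539.0, 63.6, 97.6]
eef_rot: [2.745, 1.527, 0.004]
contact_force: [-2.2, -2.8, 7.2]
gripper_width: 0.266
grasp_force: 39.3
```

Emit:
{"method": "jog_arm", "body": {"motion": [[[0.0091,-0.0085,0,-0.73],[0.0084,-0.0091,0,-0.73],[0.0078,-0.0097,0,-0.73],[0.007,-0.0103,0,-0.73],[0.0063,-0.0107,0,-0.73],[0.0055,-0.0112,0,-0.73],[0.0046,-0.0115,0,-0.73],[0.0038,-0.0118,0,-0.73],[0.0029,-0.0121,0,-0.73],[0,0,0,0],[0,0,0,0]]]}}

```text
t: 32.62
tcp_pos: [594.3, -31.9, 97.6]
eef_rot: [3.089, 0.565, 0.006]
contact_force: [0.9, -3.1, 8.9]
gripper_width: 0.264
grasp_force: 40.9
```

Emit:
{"method": "jog_arm", "body": {"motion": [[[0.0005,-0.0033,0,-0.2],[0.0005,-0.0034,0,-0.2],[0.0005,-0.0034,0,-0.2],[0.0004,-0.0034,0,-0.2],[0.0003,-0.0034,0,-0.2],[0,-0.002,0,0],[0,0,0,0],[0,0,0,0],[0,0,0,0]]]}}

```text
t: 33.37
tcp_pos: [595.1, -40.6, 97.4]
eef_rot: [-3.101, -0.418, -0.0]
contact_force: [-6.2, 12.8, 15.4]
gripper_width: 0.271
grasp_force: 42.6
```

```bash
python3 - <<'E'
from h import *
s=arm.sense();print(s["tcp_pos"],s["contact_force"])
for n in("top","scene"):
    im,pc=cloud(n);print(n,*blobs(pc,66,80,(300,850,-170,290),60),sep="\n")
save(im,"s3")
E
```

```text
[595.10027169 -40.62805349  97.39183087] [-6.23147187 12.83640942 15.37117892]
top
(436.6, -73.2, 73.9, 55.7, 28.8, -0.387, 245)
scene
(461.6, -64.9, 73.2, 102.1, 32.3, 0.079, 292)
(725.7, 226.7, 73.3, 58.8, 28.1, 0.714, 91)
(657.0, -32.8, 72.6, 134.5, 23.5, 0.15, 445)
```

Emit:
{"method": "jog_arm", "body": {"motion": [[[0,-0.002,0,0],[0,-0.002,0,0],[0,-0.002,0,0],[0,-0.002,0,0],[0,0,0,0],[0,0,0,0],[0,0,0,0],[0,0,0,0]]]}}

```text
t: 34.13
tcp_pos: [596.7, -48.8, 97.4]
eef_rot: [-3.102, -0.419, -0.006]
contact_force: [-1.0, 12.9, 11.5]
gripper_width: 0.267
grasp_force: 42.0
```

Emit:
{"method": "jog_arm", "body": {"motion": [[[0,0.004,0,0],[0,0.004,0,0],[0,0,0,0]]]}}

```text
t: 34.38
tcp_pos: [596.7, -48.7, 97.5]
eef_rot: [3.114, 0.413, 0.007]
contact_force: [2.2, -1.4, 4.6]
gripper_width: 0.264
grasp_force: 41.0
```

Emit:
{"method": "jog_arm", "body": {"motion": [[[0,0,0,0],[0,0,0,0],[0,0,0,0],[0,0,0,0],[0,0,0.03,0],[0,0,0.035,0],[0,0,0.035,0],[0,0,0,0],[0,0,0,0]]], "fingers": 0.2}}

```text
t: 35.13
tcp_pos: [595.7, -49.9, 197.3]
eef_rot: [-3.115, -0.409, -0.005]
contact_force: [-0.2, 0.4, -0.4]
gripper_width: 0.598
grasp_force: 0.0
```

```bash
python3 - <<'E'
from h import *
s=arm.sense();print(s["tcp_pos"],s["eef_rot"],s["contact_force"],s["qpos"])
im,pc=cloud("wrist");save(im,"w6");print(*blobs(pc,66,80,(300,850,-170,290),60),blobs(pc,106,125,(500,700,-170,150),60),sep="\n")
im,pc=cloud("scene");print(*blobs(pc,66,80,(300,850,-170,190),60),sep="\n")
E
```

```text
[595.69258084 -49.91880033 197.3147245 ] [-3.11466482 -0.40912218 -0.00546836] [-0.2091423   0.44768167 -0.36043033] [-0.85682789  0.40050802  1.1322404   1.6774945  -0.37634323  1.30197624
 -0.96332362]
(659.7, -41.6, 72.6, 125.4, 22.1, 0.099, 4742)
(489.8, -60.6, 72.8, 162.4, 31.7, 0.065, 3722)
[(594.3, -47.9, 117.3, 22.9, 22.4, -0.692, 951)]
(567.9, -54.2, 72.9, 313.5, 25.4, 0.115, 865)
```

View pics/w6.png

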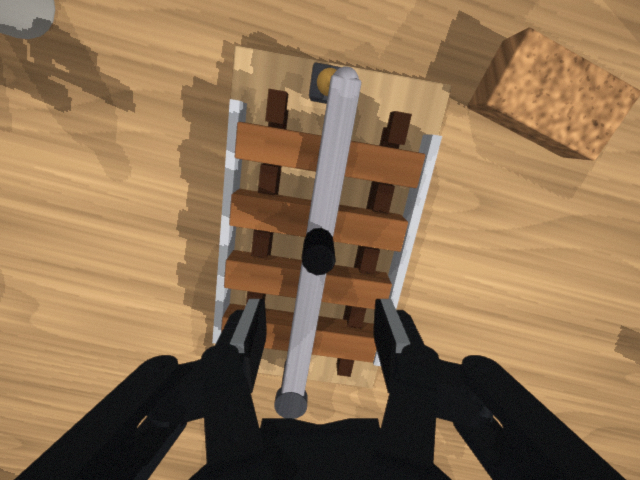

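Keeper fully home: bar at 0.099 rad equals the fixture's yaw, nib past the ball at (328,84), all four blanks down. Now the valve.

Emit:
{"method": "jog_arm", "body": {"motion": [[[-0.008,0.037,0,1.1],[-0.008,0.037,0,1.1],[-0.008,0.037,0,1.1],[-0.008,0.037,0,1.1],[-0.008,0.037,0,1.1],[-0.008,0.037,0,1.1],[-0.008,0.037,0,1.1],[-0.008,0.037,0,1.1],[-0.008,0.037,0,1.1],[-0.008,0.037,0,1.1],[-0.008,0.037,0,1.1],[-0.008,0.037,0,1.1]]], "fingers": 0}}

```text
refused, turn out of range in row 1
```

Emit:
{"method": "jog_arm", "body": {"motion": [[[0,0.037,0,1.1],[0,0,0,0.4],[0,0,0,0],[0,0,0,0]]]}}

```text
refused, turn out of range in row 1
```

```bash
python3 - <<'E'
from h import *
lever("wrist")
s=arm.sense();r=s["eef_rot"];print(s["tcp_pos"],r,(2*np.arctan2(r[1],r[0])-np.pi/2+1)%np.pi-1,s["qpos"])
E
```

```text
Traceback (most recent call last):
  File "h.py", line 42, in lever
    vx,vy,cx,cy=cv2.fitLine(q[:,:2].astype(np.float32),cv2.DIST_HUBER,0,.1,.01).ravel()
                ~~~~~~~~~~~^^^^^^^^^^^^^^^^^^^^^^^^^^^^^^^^^^^^^^^^^^^^^^^^^^^^
cv2.error: OpenCV(4.12.0) /io/opencv/modules/imgproc/src/linefit.cpp:50: error: (-215:Assertion failed) count > 0 in function 'fitLine2D_wods'
```

Limit the turn to 1 per row.

Emit:
{"method": "jog_arm", "body": {"motion": [[[-0.008,0.037,0,1.0],[-0.008,0.037,0,1.0],[-0.008,0.037,0,1.0],[-0.008,0.037,0,1.0],[-0.008,0.037,0,1.0],[-0.008,0.037,0,1.0],[-0.008,0.037,0,1.0],[-0.008,0.037,0,1.0],[-0.008,0.037,0,1.0],[-0.008,0.037,0,1.0],[-0.008,0.037,0,1.0],[-0.008,0.037,0,1.0]]], "fingers": 0}}

```text
t: 36.28
tcp_pos: [496.9, 395.6, 193.6]
eef_rot: [-2.335, -2.102, 0.005]
contact_force: [0.6, 0.2, -0.1]
gripper_width: 0.499
grasp_force: 0.0
```

Emit:
{"method": "jog_arm", "body": {"motion": [[[0,0.037,0,1.0],[0,0,0,1.0],[0,0,0,0.7],[0,0,0,0],[0,0,0,0]]]}}

```text
t: 36.7
tcp_pos: [498.2, 430.4, 193.9]
eef_rot: [2.04, 2.389, -0.004]
contact_force: [-0.5, -0.6, 0.2]
gripper_width: 0.5
grasp_force: 0.0
```

```bash
python3 - <<'E'
from h import *
lever("wrist")
s=arm.sense();r=s["eef_rot"];print(s["tcp_pos"],r,(2*np.arctan2(r[1],r[0])-np.pi/2+1)%np.pi-1,s["qpos"])
E
```

```text
wrist lever 2353 501.84958 421.72345 ang 1.7228273 -1.4153854
[498.44323629 430.28680977 194.35230476] [ 2.04048973  2.38869791 -0.00311287] 0.15691069144099545 [-1.28843314  0.42745447  0.71361924  1.50930719 -0.28394798  1.31287066
 -0.3893377 ]
```

Emit:
{"method": "jog_arm", "body": {"motion": [[[0.0015,0.004,-0.035,0],[0,0,-0.035,0],[0,0,-0.034,0],[0,0,0,0],[0,0,0,0]]]}}

```text
t: 37.17
tcp_pos: [499.1, 433.8, 89.9]
eef_rot: [2.039, 2.39, -0.007]
contact_force: [0.6, 0.4, 0.2]
gripper_width: 0.499
grasp_force: 0.0
```

Emit:
{"method": "jog_arm", "body": {"motion": [[[0,0,0,0],[0,0,0,0],[0,0,0,0],[0,0,0,0],[0,0,0,0],[0,0,0,0]]], "fingers": -1, "newtons": 30}}

```text
t: 37.67
tcp_pos: [500.2, 435.8, 94.5]
eef_rot: [-2.036, -2.391, -0.003]
contact_force: [-3.2, -2.5, 6.3]
gripper_width: 0.179
grasp_force: 34.4
```

```bash
python3 -c "
from h import *
s=arm.sense();p=s['tcp_pos'][:2]-[510.4,364.8];print(p,np.hypot(*p),np.arctan2(*p[::-1]),s['contact_force'])
arc([510.4,364.8],70,1.73,2.515,9)"
```

```text
[-10.20292448  70.99765906] 71.72703298192948 1.7135270238477311 [-3.20013471 -2.53608541  6.29960551]
[-0.0060, -0.0012, 0, 0.87], [-0.0058, -0.0017, 0, 0.87], [-0.0057, -0.0022, 0, 0.87], [-0.0055, -0.0027, 0, 0.87], [-0.0052, -0.0032, 0, 0.87], [-0.0049, -0.0036, 0, 0.87], [-0.0046, -0.0041, 0, 0.87], [-0.0042, -0.0044, 0, 0.87], [-0.0038, -0.0048, 0, 0.87], end [453.7 405.8]
```

Emit:
{"method": "jog_arm", "body": {"motion": [[[-0.006,-0.0012,0,0.87],[-0.0058,-0.0017,0,0.87],[-0.0057,-0.0022,0,0.87],[-0.0055,-0.0027,0,0.87],[-0.0052,-0.0032,0,0.87],[-0.0049,-0.0036,0,0.87],[-0.0046,-0.0041,0,0.87],[-0.0042,-0.0044,0,0.87],[-0.0038,-0.0048,0,0.87],[0,0,0,0],[0,0,0,0],[0,0,0,0]]]}}

```text
t: 38.67
tcp_pos: [453.4, 407.5, 94.4]
eef_rot: [-0.971, -2.984, -0.002]
contact_force: [-7.4, -3.5, 9.0]
gripper_width: 0.177
grasp_force: 35.1
```

```bash
python3 -c "
from h import *
s=arm.sense();p=s['tcp_pos'][:2]-[510.4,364.8];print(p,np.hypot(*p),np.arctan2(*p[::-1]),s['contact_force'],s['torque'])
r=s['eef_rot'];print((2*np.arctan2(r[1],r[0])-np.pi/2+1)%np.pi-1)
lever('top');lever('scene')"
```

```text
[-57.02240461  42.67245481] 71.22143656911891 2.499151323054246 [-7.40176283 -3.51473717  8.95543741] [-0.76310339  1.45298907 -0.42107723]
0.9415121626700049
top lever 212 479.48056 384.72787 ang 2.5168622 -0.6521544
scene lever 98 467.34888 396.6332 ang 2.4708834 -0.6866965
```

Emit:
{"method": "jog_arm", "body": {"motion": [[[0,0,0,0],[0,0,0,0],[0,0,0,0],[0,0,0,0],[0,0,0.03,0],[0,0,0.035,0],[0,0,0.035,0],[0,0,0,0],[0,0,0,0]]], "fingers": 0}}

```text
t: 39.52
tcp_pos: [456.0, 408.3, 194.4]
eef_rot: [0.97, 2.986, 0.008]
contact_force: [-0.5, -0.4, -0.6]
gripper_width: 0.5
grasp_force: 0.0
```

```bash
python3 -c "
from h import *
lever('wrist','w7');print(arm.sense()['tcp_pos'])"
```

```text
wrist lever 2320 464.92856 399.6204 ang 2.4568317 -0.6389793
[454.82485903 407.61004255 192.22888806]
```

View pics/w7.png

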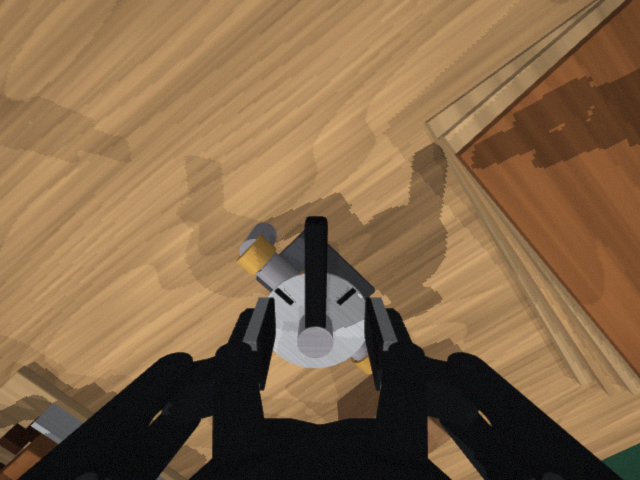

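The lever sits at 45°: the 0° and 90° marks, at (347,297) and (285,297), lie evenly either side of it at column 316. Final check, then hand-in.

```bash
python3 -c "
from h import *
im,pc=cloud('top'); print(*blobs(pc,66,80,(380,850,-170,190),60),blobs(pc,53,65,(440,720,-180,60),60),blobs(pc,18,36,(300,700,-450,-175),300),blobs(pc,30,50,(650,850,-300,-150),300),blobs(pc,50,70,(600,800,280,450),300),sep='\n')
print(arm.hand_in())"
```

```text
(662.6, -43.8, 72.9, 120.7, 22.2, 0.098, 520)
(500.8, -61.8, 73.2, 181.8, 31.0, 0.071, 949)
[(664.3, -86.4, 58.0, 60.7, 28.6, -1.468, 360), (656.0, -0.8, 58.0, 66.6, 29.0, -1.47, 403), (608.8, -92.1, 58.1, 60.6, 28.4, -1.471, 348), (600.9, -6.2, 58.0, 66.5, 30.3, -1.48, 404), (550.4, -98.2, 58.0, 60.3, 27.7, -1.471, 371), (541.3, -11.8, 58.3, 66.4, 28.0, -1.467, 418), (492.8, -104.3, 58.0, 61.5, 27.9, -1.471, 387), (484.0, -18.2, 58.0, 65.8, 28.1, -1.472, 418)]
[]
[(751.3, -212.4, 40.0, 110.2, 61.6, 1.406, 1351)]
[(688.6, 338.1, 59.8, 90.5, 82.2, -1.411, 1556)]
the job is handed in; nothing more can be done
None
```

Job handed in (no verdict returned): the valve was shut first, all four blanks are fully down in the slots, the keeper is home in its detent, and the valve is then open to 45° (measured within about 1°), with the sanding block and carton where they were and the glue bottle not touched.

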